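# Snap the coffee filter basket into its holder with the tamper

### The arm

A 7-joint arm with a two-finger parallel gripper is mounted at the origin on a cart in front of the work surface, level with it; the furniture and walls round the work are solid. World frame = base frame: x ahead of the robot, y to its left, z up, the work surface at z = 0. Lengths are in m, angles in rad, forces in N, time in s.
With the tool pointing down it reaches from about 0.425 to 0.875 m from the base axis. Payload 8.4 kg.
Tool frame: the origin (TCP) lies at the very end of the fingers, on their centre line; the grasp point (between the pads) lies 19 mm behind it; z points along the fingers, y is the line along which they close (so a half turn about z gives the same grasp; the last joint's range is limited). The gripper opens to 87 mm and grips with 3 to 60 N. Pads are 19 mm wide; open, the fingers measure 117 mm over their backs; the gripper's body (75 mm by 190 mm) begins 51 mm behind the grasp point.
Start: joints at [1.028, 0.333, 0.04, 1.465, -0.013, 1.343, -0.059], TCP at [0.279, -0.587, 0.223] pointing down, gripper open.
Joint ranges: [-2.58, 2.58], [-0.38, 2.09], [-1.3, 1.39], [0.25, 2.4], [-1.5, 4.64], [0.08, 2.09], [-2.65, 2.65]. Speed limits (rad/s): [2.22, 2.22, 2.79, 2.79, 3.14, 3.14, 3.14].

### API

Orientations are given as a unit quaternion [w, x, y, z].
In Python, from plant import * gives the robot as it stands. The module is installed in compiled form; this text tells all that it offers.
- The arm moves only by the tool move_arm, never from a script. Its argument "rows" is a list of rows, each a list of 3 entries, a list of its own where there are three numbers: the shift along the tool's x, y, z normalised to -1 to 1, where 1 is 0.6 m, then the turn, a rotation vector about the tool's x, y, z normalised to -1 to 1, where 1 is pi/2 rad, then the opening, from 0 (shut) to 1 (fully open). A call has 1 to 20 rows; each row is the pose to reach, as a shift and turn from the pose commanded when the call began, along the tool's axes at that moment; what a row does not reach only later rows make up. A row lasts 1/10 s, in which the tool goes at most 50 mm and 8.59 degrees, less where a joint would pass 70% of its speed; a pose out of reach is approached as far as the arm can. A call with a number of a shift or a turn outside -1 to 1 is refused whole. A call with a gripper value outside its range is refused whole. The fingers move at their own pace and stop on an object; the grip force is fixed at half the most. Time passes only in rows, so rows that repeat a pose let the fingers close. It gives the time, the measured TCP pose, the force, the opening and the grip force at its end, in the units of the state.
- observe(): the state, without advancing time (a new reading comes with each control period).
- get_image(name): name is "scene" or "top"; returns the picture (420x560x3 uint8, red, green, blue); there is no depth.
- camera_model(name): a dict with "fx", "fy", "cx", "cy" (pixels), "k1" (the pictures are not rectified: a ray, as slopes to the right and down, at radius r is drawn at 1 + k1 r^2 times it, then the intrinsics apply), "origin" and "orientation" of the camera in the world. Camera axes: x right, y up, looking along -z (the intrinsics and any distortion apply to the point x, -y, -z); pixel columns grow to the right and rows downward; lengths in m; the calibration is good to about 2 mm. A picture is of the moment at which its call begins. camera_model takes no time and is no camera call.
- close_job(): hands the job in; it is judged then, once.
Trained networks look in the newest picture that a camera, given by its name, has taken for a name from the list of things; names that differ only in an ending like _2 or _b are one class to them, and where a whole thing is asked for, a point or a joint stands for the part that bears it (a point fixed in the world has none). Each returns a list of dicts, best first, with "p" (0 to 1); they miss things now and then, are a little off and sometimes report something else, mostly with a low value. They report only what shows in the picture. A call takes as long as a camera call. They do not tell look-alikes from the thing itself.
- boxes_of(camera, label): "box" ([centre column, centre row, width, height] in pixels, round what is visible of it).
- regions_of(camera, label): "region" (420x560 bool, what is visible of it) and "box" ([centre column, centre row, width, height] in pixels, round what is visible of it).
The state is a dict: "clock": time; "joint_positions": joint angles; "joint_vel": joint speeds; "joint_efforts": joint torques, N m; "ee_pos": TCP position; "ee_rot": TCP orientation; "force": force on the tool from outside, world axes, zero at the start; "wrist_torque": the same for the moment, N m; "width": finger opening in m; "finger_force": force on a finger pad.
Only numpy, scipy, OpenCV 4.12 (cv2) and the standard library are available. Lean on these libraries where they do the work, as an engineer would, in place of code of your own. Each camera call takes 0.05 s, during which the arm holds its last target. There are 200 camera calls.

### The job

The metal filter basket is standing proud in the mouth of the coffee filter holder: take the tamper by its handle and, with it, press the basket straight down until it snaps in and its rim lies fully home and flush on the holder's rim. The holder gives way on a spring before it is firm, so press by feel and never harder than 25 newtons; do not touch the basket with the gripper. Then stand the tamper upright on its round rubber rest again and leave the other things on the counter where they are.

Things in the scene. Friction and masses are not known exactly. Their poses are not given: they have to be found in the camera images.
- tamper: Coffee tamper, 93 mm high, about 300 g, loose, standing upright on the rubber rest. Steel foot disc 44 mm in diameter and 12 mm thick, 20 mm neck, dark wooden upright round handle 28 mm in diameter from 37 to 84 mm above the foot's underside, domed above; grip it at 50 to 75 mm. Origin: centre of the foot's underside; z up along the handle.
- rest: Flat black round rubber rest for the tamper, 90 mm in diameter, 6 mm thick, fixed. Origin: centre of its underside, on the counter; its top is at z + 6 mm.
- holder: Round steel filter holder, 78 mm in diameter, bore 65 mm with four sprung catches, on a stand fixed to the counter (round foot 120 mm). Origin: centre of its rim plane, 112 mm above the counter unloaded; z up. Pressed with about 3 N it sinks straight down on a spring (0.1 N per mm more) to a firm stop 2 to 30 mm down, which differs each time and is not reported; it rises again when let go.
- basket: Shallow round steel filter basket, loose, 60 g: rim 72 mm in diameter, 27 mm high. A ridge round it rests on the holder's catches. Origin: centre of its underside; z up. At the start it is about 17 mm below the holder's origin (rim 7 mm proud); fully home it is 24 mm below, rim flush on the holder's rim.
- sauce_cup: Yellow sauce cup with a lid, 70 mm wide, 40 mm high, bystander. Origin: centre of its underside.
- spice_jar: Small spice jar with a green cap, 41 mm wide, 108 mm high, bystander. Origin: centre of its underside.
- mug: White mug with a handle, 91 x 118 mm, 93 mm high, bystander. Origin: centre of its underside.
- white_cup: White handleless cup, 66 mm wide, 90 mm high, bystander. Origin: centre of its underside.
- basket_floor (a point): Centre of the basket's flat inner floor, 52 mm wide, 14 mm above the basket's origin and 13 mm below its rim's top. Pressed here, once the holder is on its stop, the catches yield at about 11 to 16 N while the basket is still 3 to 6 mm short of home; it then jumps home by itself, the force drops, and it stays.
- holder_neck (a point): Where the dark handle is joined to the filter holder, 45 mm from the holder's axis along its -x and 20 mm below its rim. From here the handle runs straight out to 157 mm from the axis, at most 13 mm in radius. It need not be touched.
There are look-alikes about, which are no part of the job. What is shaped like the tamper but turquoise is not meant.

How it is judged:
On the way, in this order (a step that is already met when the one before it is completed fails the run):
1. the tamper is lifted clear of its rest (z of tamper in the frame of rest above 0.03 m), for 0.1 s.
2. the tamper's foot is inside the basket, pressing on it, while the basket still stands proud (contact force between tamper and basket above 2 N and horizontal distance between tamper and basket below 0.008 m and z of basket in the frame of holder above -0.0225 m).
3. the basket has snapped home in the holder (z of basket in the frame of holder below -0.0227 m and angle between the z axis of basket and the z axis of holder, either way round below 0.05 rad and horizontal distance between tamper and basket below 0.008 m), for 0.1 s.
At the end, for the whole second after the job is handed in: The basket is home in the holder (origin at least 22.7 mm below the holder's rim plane, within 4 mm of its axis, level within 0.05 rad) and at rest; the tamper stands upright (within 0.1 rad) and still on the rubber rest, its foot's centre within 25 mm of the rest's centre (z of basket in the frame of holder below -0.0227 m and angle between the z axis of basket and the z axis of holder, either way round below 0.05 rad and horizontal distance between basket and holder below 0.004 m and horizontal distance between tamper and rest below 0.025 m and angle between tamper's own z axis and vertical below 0.1 rad and z of tamper in the frame of rest between 0.003 and 0.01 m and linear speed of each of tamper, basket below 0.02 m/s); the robot touches nothing.
It fails at once if the tamper presses on the basket harder than 25 N (contact force between tamper and basket above 25 N).
It fails at once if the gripper touches the basket (contact force between any of the fingers, the arm and basket above 0.5 N).
It fails at once if another thing on the counter is moved by more than 30 mm (distance of any of sauce_cup, spice_jar, mug, white_cup from where it was at the start of the episode above 0.03 m).
It also fails if it takes over 64 s, if anything falls off the work surface, if the arm or the gripper's body presses on something with over 40 N, if the wrist force passes 120 N, or if a joint passes its speed limit or range.

## Working session

There is one attempt and no reset: what is moved stays moved. The work goes in short steps, Python scripts to look and compute and a tool call to move; the robot and the scene stay as the last step left them, time stands still between calls to the robot, and variables do not carry over. Pictures are saved under pics/ and viewed, at most 10 in all, crops included, and the job is handed in when it is done.

Besides the shell and the picture viewer there is one more tool, called after "Request:" by a JSON object that holds its "api" and its "payload", one argument or row to a line. move_arm: Moves the arm, as the interface text tells. Scaled input: -1 to 1 covers 0.6 m each way for a shift and pi/2 rad each way for a turn. Its arguments: {"type":"object","properties":{"rows":{"type":"array"}},"required":["rows"]}

```bash
mkdir -p pics
cat > h.py <<'E'
from plant import *
import numpy as np, cv2
from scipy.spatial.transform import Rotation as R
def rot(q): return R.from_quat([q[1],q[2],q[3],q[0]])
def ray(cam,u,v):
    m=camera_model(cam); K=np.array([[m['fx'],0,m['cx']],[0,m['fy'],m['cy']],[0,0,1.]])
    p=cv2.undistortPoints(np.array([[[u,v]]],float),K,np.array([m['k1'],0,0,0,0.]))[0,0]
    return np.array(m['origin']),rot(m['orientation']).apply([p[0],-p[1],-1])
def at_z(cam,u,v,z):
    o,d=ray(cam,u,v); return o+d*(z-o[2])/d[2]
def proj(cam,P):
    m=camera_model(cam); c=rot(m['orientation']).inv().apply(np.array(P)-m['origin'])
    x,y=c[0]/-c[2],-c[1]/-c[2]; f=1+m['k1']*(x*x+y*y)
    return np.array([m['fx']*x*f+m['cx'],m['fy']*y*f+m['cy']])
def save(cam,name): 
    im=get_image(cam); cv2.imwrite('pics/'+name,im[:,:,::-1]); return im
E
python3 - <<'E'
from h import *
np.set_printoptions(precision=3,suppress=True)
a=save('scene','s0.png');b=save('top','t0.png')
print(observe())
for c in ('scene','top'):
    print(camera_model(c))
    for l in ('tamper','rest','holder','basket','sauce_cup','spice_jar','mug','white_cup'):
        print(c,l,[(round(d['p'],2),np.round(d['box'],1)) for d in boxes_of(c,l)[:3]])
E
```

```text
{'clock': 0.1, 'joint_positions': array([ 1.028,  0.334,  0.04 ,  1.466, -0.013,  1.343, -0.058]), 'joint_vel': array([-0.001, -0.001,  0.001, -0.002, -0.001,  0.   , -0.001]), 'joint_efforts': array([  0.006, -65.781,   1.341, -40.471,  -0.06 ,   0.041,   0.   ]), 'ee_pos': array([ 0.279, -0.587,  0.222]), 'ee_rot': array([-0.001,  0.975,  0.22 , -0.   ]), 'force': array([ 0.722, -0.749, -0.036]), 'wrist_torque': array([0.013, 0.012, 0.015]), 'finger_force': 0.0, 'width': 0.08719608025939707}
{'fx': 430.7282437552873, 'fy': 430.7282437552873, 'cx': 278.71285723535146, 'cy': 208.0239288247827, 'k1': -0.08241043409531362, 'origin': array([-0.347,  0.584,  0.812]), 'orientation': array([-0.427, -0.215,  0.417,  0.773])}
scene tamper [(0.78, array([223.8, 237.4,  16.2,  32.9])), (0.77, array([247.4, 259.6,  17.4,  35.6])), (0.48, array([229.3, 250.2,  28.8,  22.2]))]
scene rest [(0.52, array([228.7, 252.2,  29.8,  20.1])), (0.19, array([357.1, 199.4,  59. ,  26.6]))]
scene holder [(0.98, array([357.7, 199.9,  58.2,  24.9]))]
scene basket [(0.54, array([344. , 184.3,  20.7,  11.8]))]
sce
[... 412 characters left out ...]
9162493464087, 'cx': 278.96785047028834, 'cy': 216.81071633104517, 'k1': -0.10215479369955834, 'origin': array([ 0.304, -0.007,  1.225]), 'orientation': array([-0.703, -0.071,  0.07 ,  0.704])}
top tamper [(0.73, array([219.8, 222.7,  12.1,  14.2]))]
top rest [(0.72, array([222.7, 221.2,  30.4,  27.7])), (0.66, array([279.5, 196.1,  24.4,  23.9]))]
top holder [(0.69, array([363. , 245.1,  35.6,  66.4]))]
top basket [(0.82, array([361.6, 218.8,  24.1,  28.1])), (0.44, array([138. , 207.9,  44.6,  27.7]))]
top sauce_cup []
top spice_jar [(0.73, array([274.6, 259.2,  18.2,  15.9]))]
top mug [(0.58, array([135.7, 208.7,  42.2,  32.3]))]
top white_cup [(0.59, array([409.2, 222.4,  29. ,  23. ]))]
```

Run:
```python
import cv2
s=cv2.imread('pics/s0.png');t=cv2.imread('pics/t0.png')
c=cv2.resize(s[160:310,200:400],None,fx=4,fy=4,interpolation=cv2.INTER_CUBIC);cv2.imwrite('pics/s0c.png',c)
c=cv2.resize(t[150:300,190:390+40][:, :],None,fx=3.33,fy=3.33,interpolation=cv2.INTER_CUBIC);print(c.shape);cv2.imwrite('pics/t0c.png',c[:, :800])
```

```text
(500, 799, 3)
```

View pics/s0.png

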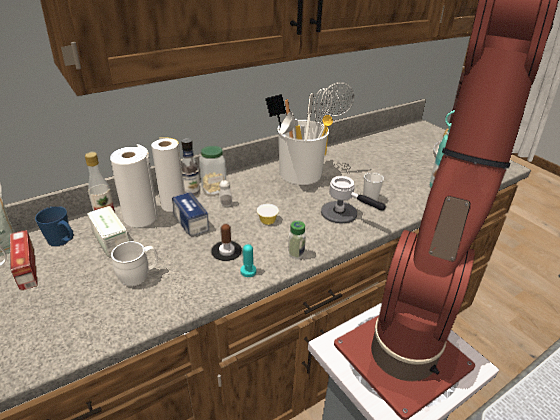

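View pics/s0c.png

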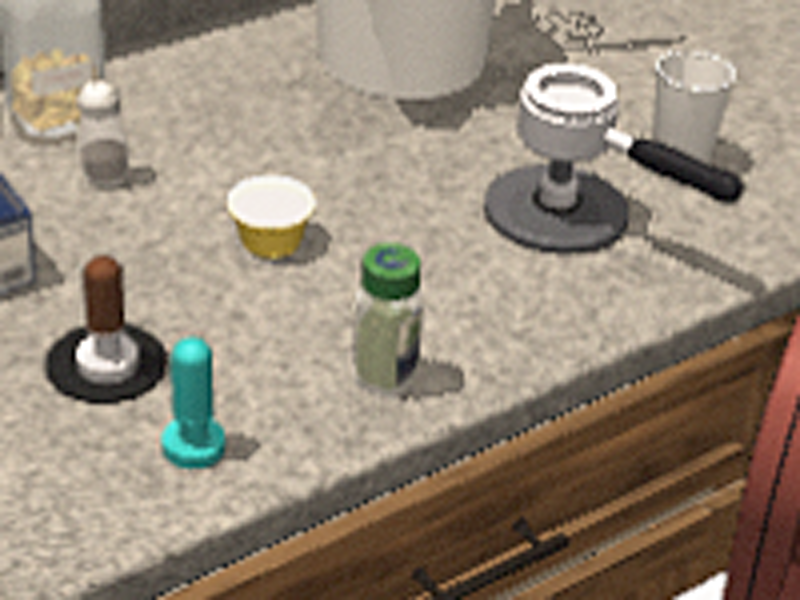

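View pics/t0c.png

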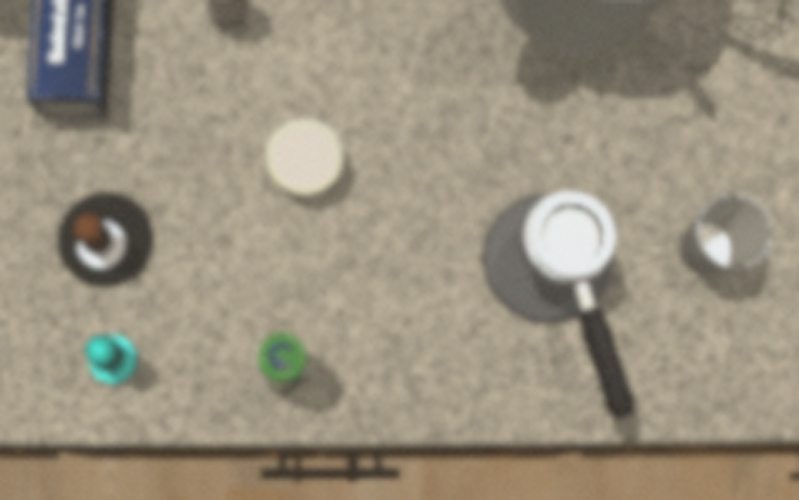

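The tamper is the brown wooden one on the black rest (scene 226,240; top 218,220). The turquoise one (scene 248,260; top 223,257) is the look-alike. The enlarged crops confirm this. The holder with the proud basket is at scene (343,187), top (361,221), with its handle running towards the robot. Next I'll measure them precisely.

Run:
```python
from h import *
np.set_printoptions(precision=4,suppress=True)
s=cv2.imread('pics/s0.png').astype(int);t=cv2.imread('pics/t0.png').astype(int)
def blob(m,x0,x1,y0,y1,hull=True):
    q=np.zeros(m.shape,np.uint8); q[y0:y1,x0:x1]=m[y0:y1,x0:x1]
    n,l,st,c=cv2.connectedComponentsWithStats(q); i=1+st[1:,4].argmax()
    cs,_=cv2.findContours((l==i).astype(np.uint8),0,1)
    k=max(cs,key=cv2.contourArea); h=cv2.convexHull(k); 
    return cv2.fitEllipse(h), st[i], c[i]
g=lambda im: im.sum(2)/3
# rest
for cam,im,w in (('top',t,(200,245,200,245)),('scene',s,(205,248,230,265))):
    e,_,_=blob((g(im)<75)&(im.max(2)-im.min(2)<40),*w); print('rest',cam,e,at_z(cam,*e[0],.006))
# brown handle
for cam,im,w in (('top',t,(200,245,200,245)),('scene',s,(205,248,215,265))):
    e,st,c=blob((im[:,:,2]-im[:,:,0]>35),*w); print('brown',cam,e,st,c, at_z(cam,*c,.06))
    e,st,c=blob((g(im)>140),*(w if cam=='top' else (214,240,240,258))) if 0 else blob((g(im)>(130)),*((208,233,210,234) if cam=='top' else (216,238,244,256))); print('foot',cam,e,st,at_z(cam,*e[0],.018))
# basket rim
for cam,im,w in (('top',t,(340,380,205,236)),('scene',s,(325,358,173,200))):
    for th in (170,190,205):
        e,st,c=blob((g(im)>th),*w); print('rim',cam,e,st,at_z(cam,*e[0],.117))
# holder handle direction
e,st,c=blob((g(t)<70),355,385,238,280); print('hh',e,st,at_z('top',*c,.095))
```

```text
rest top ((221.3372344970703, 221.6949920654297), (26.136930465698242, 26.606908798217773), 89.22046661376953) [0.5353 0.1696 0.006 ]
rest scene ((226.7244415283203, 245.83035278320312), (29.125959396362305, 32.198768615722656), 35.28348159790039) [0.5542 0.1606 0.006 ]
brown top ((215.77462768554688, 217.61935424804688), (7.2983198165893555, 8.035881042480469), 117.78327941894531) [212 214   8   8  50] [215.8 217.7] [0.537  0.1784 0.06  ]
foot top ((219.8463897705078, 223.0809326171875), (12.966362953186035, 15.42983627319336), 38.61948776245117) [213 216  15  15  93] [0.5287 0.1723 0.018 ]
brown scene ((225.26919555664062, 233.03125), (10.828363418579102, 20.029756546020508), 177.74693298339844) [221 224   9  19 132] [224.9015 232.6591] [0.5496 0.166  0.06  ]
foot scene ((225.90286254882812, 248.36697387695312), (11.485508918762207, 14.665522575378418), 79.07571411132812) [219 244  15  11  96] [0.5317 0.1742 0.018 ]
rim top ((360.92633056640625, 219.76678466796875), (26.85224723815918, 28.017192840576172), 91.6173324584961) [347 207  29  27 594] [ 0.5193 -0.2362  0.117 ]
rim top ((
[... 230 characters left out ...]
258), 103.83747100830078) [348 208  27  25 470] [ 0.5193 -0.2365  0.117 ]
rim scene ((352.52880859375, 184.31007385253906), (22.712411880493164, 45.41453552246094), 98.23854064941406) [330 173  28  24 322] [ 0.4981 -0.2612  0.117 ]
rim scene ((341.655517578125, 181.76170349121094), (16.626361846923828, 22.986679077148438), 78.95946502685547) [330 173  24  18 208] [ 0.5281 -0.2414  0.117 ]
rim scene ((341.35205078125, 182.6018829345703), (14.726186752319336, 23.017330169677734), 86.71698760986328) [330 176  24  15 183] [ 0.5245 -0.2372  0.117 ]
hh ((371.9830322265625, 259.3845520019531), (8.152088165283203, 34.40319061279297), 160.7657928466797) [365 244  15  31 182] [ 0.4106 -0.2674  0.095 ]
```

```bash
cat >> h.py <<'E'
TH=np.linspace(0,2*np.pi,40,endpoint=False)
def circ(cam,x,y,z,r): return np.array([proj(cam,[x+r*np.cos(a),y+r*np.sin(a),z]) for a in TH])
def sil(cam,x,y,segs,S=8):
    m=np.zeros((420*S//8*1,560*S//8),np.uint8)
    p=np.vstack([circ(cam,x,y,z,r) for z,r in segs]); h=cv2.convexHull(p.astype(np.float32))
    cv2.fillPoly(m,[np.round(h*16).astype(np.int32)],1,shift=4); return m
def fit(cam,mask,segs,x0):
    from scipy.optimize import minimize
    def f(p):
        # compare centroid + iou
        m=sil(cam,*p,segs); return -(m&mask).sum()/max(1,(m|mask).sum())
    xs=[(f(x0+np.array([i,j])*.001),i,j) for i in range(-14,15,2) for j in range(-14,15,2)]
    b=min(xs)[0]; g=np.array([[i,j] for v,i,j in xs if v<b+.03]); return x0+g.mean(0)*.001,b
def ringscore(cam,im,z,r,x0):
    g=cv2.GaussianBlur(im.astype(np.float32),(0,0),.7)
    out=[]
    for i in range(-10,11):
        for j in range(-10,11):
            x,y=x0+np.array([i,j])*.001
            a=circ(cam,x,y,z,r-.002).astype(np.float32);b=circ(cam,x,y,z,r+.002).astype(np.float32)
            d=cv2.remap(g,a[:,None,0],a[:,None,1],1)-cv2.remap(g,b[:,None,0],b[:,None,1],1)
            out.append((d.mean(),x,y))
    return out
E
python3 - <<'E'
from h import *
np.set_printoptions(precision=4,suppress=True)
I={'scene':cv2.imread('pics/s0.png').astype(int),'top':cv2.imread('pics/t0.png').astype(int)}
H=[(.043,.014),(.09,.014),(.095,.011),(.099,.004)]
for cam,w in (('top',(200,245,200,245)),('scene',(205,248,215,265))):
    im=I[cam]; m=np.zeros((420,560),np.uint8); m[w[2]:w[3],w[0]:w[1]]=(im[:,:,2]-im[:,:,0]>25)[w[2]:w[3],w[0]:w[1]]
    print('handle',cam,fit(cam,m,H,np.array([.530,.173])))
    g=im.mean(2)
    for nm,z,r,x0,sg in (('rest',.006,.045,[.534,.170],-1),('foot',.018,.022,[.530,.173],1),('rimout',.122,.036,[.521,-.236],1),('holder',.112,.039,[.521,-.236],1),('riminner',.122,.029,[.521,-.236],-1)):
        o=sorted(ringscore(cam,sg*g,z,r,np.array(x0)),reverse=True); print(nm,cam,np.mean(o[:8],0),o[0])
for cam in I:
    im=cv2.resize(I[cam].astype(np.uint8),None,fx=6,fy=6,interpolation=cv2.INTER_CUBIC)
    def d(x,y,z,r,c): cv2.polylines(im,[np.round(circ(cam,x,y,z,r)*6+2.5).astype(np.int32)],1,c,1)
    d(.534,.170,.006,.045,(0,255,255)); d(.530,.173,.018,.022,(0,0,255)); d(.530,.173,.09,.014,(0,255,0))
    d(.521,-.236,.122,.036,(0,0,255)); d(.521,-.236,.112,.039,(0,255,0))
    if cam=='top': A=np.hstack([im[1200:1440,1200:1500],im[1200:1440,2040:2340]])
    else: B=np.hstack([im[1320:1600,1200:1500],im[1020:1300,1920:2220]])
cv2.imwrite('pics/ov.png',np.vstack([A,B]))
E
```

```text
h.py:27: RuntimeWarning: overflow encountered in scalar negative
  m=sil(cam,*p,segs); return -(m&mask).sum()/max(1,(m|mask).sum())
Traceback (most recent call last):
  File "h.py", line 28, in fit
    xs=[(f(x0+np.array([i,j])*.001),i,j) for i in range(-14,15,2) for j in range(-14,15,2)]
         ~^^^^^^^^^^^^^^^^^^^^^^^^^
  File "h.py", line 27, in f
    m=sil(cam,*p,segs); return -(m&mask).sum()/max(1,(m|mask).sum())
  File "h.py", line 21, in sil
    p=np.vstack([circ(cam,x,y,z,r) for z,r in segs]); h=cv2.convexHull(p.astype(np.float32))
                 ~~~~^^^^^^^^^^^^^
  File "h.py", line 18, in circ
    def circ(cam,x,y,z,r): return np.array([proj(cam,[x+r*np.cos(a),y+r*np.sin(a),z]) for a in TH])
                                            ~~~~^^^^^^^^^^^^^^^^^^^^^^^^^^^^^^^^^^^^^
  File "h.py", line 12, in proj
    m=camera_model(cam); c=rot(m['orientation']).inv().apply(np.array(P)-m['origin'])
ValueError: time passes only in moves, steps and waits
```

```bash
python3 - <<'E'
s=open('h.py').read()
s=s.replace("def ray(","import functools\n_cm=functools.lru_cache(None)(camera_model)\ncamera_model=_cm\ndef ray(",1)
s=s.replace("x,y=c[0]/-c[2],-c[1]/-c[2]","c=c.T; x,y=c[0]/-c[2],-c[1]/-c[2]").replace("m['fy']*y*f+m['cy']])","m['fy']*y*f+m['cy']]).T")
s=s.replace("np.array([proj(cam,[x+r*np.cos(a),y+r*np.sin(a),z]) for a in TH])","proj(cam,np.c_[x+r*np.cos(TH),y+r*np.sin(TH),z+0*TH])")
s=s.replace("return -(m&mask).sum()","return -float((m&mask).sum())")
open('h.py','w').write(s)
E
cat > m.py <<'E'
from h import *
np.set_printoptions(precision=4,suppress=True)
I={'scene':cv2.imread('pics/s0.png').astype(int),'top':cv2.imread('pics/t0.png').astype(int)}
H=[(.043,.014),(.09,.014),(.095,.011),(.099,.004)]
for cam,w in (('top',(200,245,200,245)),('scene',(205,248,215,265))):
    im=I[cam]; m=np.zeros((420,560),np.uint8); m[w[2]:w[3],w[0]:w[1]]=(im[:,:,2]-im[:,:,0]>25)[w[2]:w[3],w[0]:w[1]]
    print('handle',cam,fit(cam,m,H,np.array([.530,.173])))
    g=im.mean(2)
    for nm,z,r,x0,sg in (('rest',.006,.045,[.534,.170],-1),('foot',.018,.022,[.530,.173],1),('rimout',.122,.036,[.521,-.236],1),('holder',.112,.039,[.521,-.236],1),('riminner',.122,.029,[.521,-.236],-1)):
        o=sorted(ringscore(cam,sg*g,z,r,np.array(x0)),reverse=True); print(nm,cam,np.mean(o[:8],0),np.array(o[0]))
for cam in I:
    im=cv2.resize(I[cam].astype(np.uint8),None,fx=6,fy=6,interpolation=cv2.INTER_CUBIC)
    def d(x,y,z,r,c): cv2.polylines(im,[np.round(circ(cam,x,y,z,r)*6+2.5).astype(np.int32)],1,c,1)
    d(.534,.170,.006,.045,(0,255,255)); d(.530,.173,.018,.022,(0,0,255)); d(.530,.173,.09,.014,(0,255,0))
    d(.521,-.236,.122,.036,(0,0,255)); d(.521,-.236,.112,.039,(0,255,0))
    if cam=='top': A=np.hstack([im[1200:1440,1200:1500],im[1200:1440,2040:2340]])
    else: B=np.hstack([im[1320:1600,1200:1500],im[1020:1300,1920:2220]])
cv2.imwrite('pics/ov.png',np.vstack([A,B]))
E
python3 m.py
```

```text
handle top (array([0.5315, 0.1744]), np.float64(-0.05131860299358518))
rest top [33.4014  0.5361  0.1699] [33.8121  0.536   0.17  ]
foot top [37.9326  0.5291  0.1719] [38.5226  0.529   0.172 ]
rimout top [36.2333  0.5181 -0.2349] [36.7344  0.518  -0.235 ]
holder top [40.9841  0.5192 -0.2362] [41.8761  0.519  -0.236 ]
riminner top [ 6.3026  0.5179 -0.2359] [ 6.8532  0.518  -0.236 ]
handle scene (array([0.5344, 0.1719]), np.float64(-0.14974802015838734))
rest scene [53.3175  0.5374  0.1713] [54.4919  0.537   0.171 ]
foot scene [62.7815  0.5343  0.1719] [64.3219  0.534   0.172 ]
rimout scene [42.4693  0.5231 -0.2389] [43.3599  0.523  -0.239 ]
holder scene [17.0603  0.5306 -0.2444] [18.8928  0.531  -0.246 ]
riminner scene [13.2686  0.5205 -0.2371] [13.8138  0.52   -0.237 ]
```

View pics/ov.png

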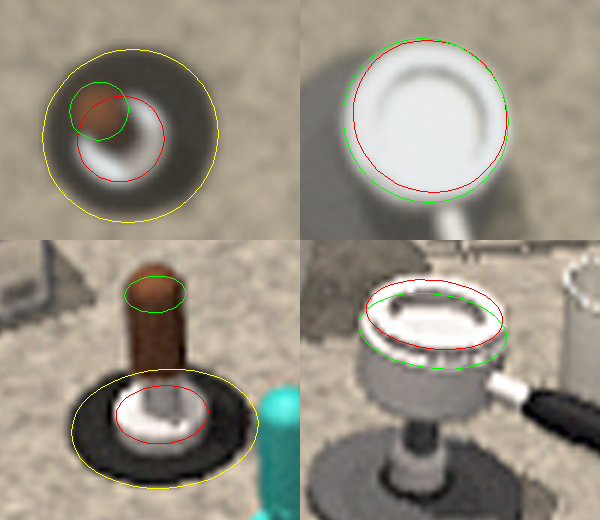

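Request:
{"api": "move_arm", "payload": {
  "rows": [
    [[0.15,-0.155,-0.05],[0,0,0.07],1],
    [[0.3,-0.31,-0.05],[0,0,0.14],1],
    [[0.45,-0.46,-0.05],[0,0,0.21],1],
    [[0.59,-0.618,-0.047],[0,0,0.2823],1],
    [[0.59,-0.618,-0.047],[0,0,0.2823],1],
    [[0.59,-0.618,-0.047],[0,0,0.2823],1],
    [[0.59,-0.618,-0.047],[0,0,0.2823],1],
    [[0.59,-0.618,-0.047],[0,0,0.2823],1],
    [[0.59,-0.618,-0.047],[0,0,0.2823],1],
    [[0.59,-0.618,-0.047],[0,0,0.2823],1],
    [[0.59,-0.618,-0.047],[0,0,0.2823],1],
    [[0.59,-0.618,-0.047],[0,0,0.2823],1],
    [[0.59,-0.618,-0.047],[0,0,0.2823],1],
    [[0.59,-0.618,-0.047],[0,0,0.2823],1],
    [[0.59,-0.618,-0.047],[0,0,0.2823],1],
    [[0.59,-0.618,-0.047],[0,0,0.2823],1]
  ]
}}

```text
clock: 2.5
ee_pos: [0.4393, -0.101, 0.2507]
ee_rot: [-0.0, 1.0, -0.001, -0.0]
force: [0.2, 0.2, -0.5]
width: 0.0874
finger_force: 0.0
```

Request:
{"api": "move_arm", "payload": {
  "rows": [
    [[0.1535,-0.456,0.1],[0,0,0],1],
    [[0.1535,-0.456,0.1],[0,0,0],1],
    [[0.1535,-0.456,0.1],[0,0,0],1],
    [[0.1535,-0.456,0.1],[0,0,0],1],
    [[0.1535,-0.456,0.1],[0,0,0],1],
    [[0.1535,-0.456,0.1],[0,0,0],1],
    [[0.1535,-0.456,0.1],[0,0,0],1],
    [[0.1535,-0.456,0.1],[0,0,0],1],
    [[0.1535,-0.456,0.2],[0,0,0],1],
    [[0.1535,-0.456,0.2],[0,0,0],1],
    [[0.1535,-0.456,0.2],[0,0,0],1],
    [[0.1535,-0.456,0.2],[0,0,0],1]
  ]
}}

```text
clock: 3.7
ee_pos: [0.5323, 0.1728, 0.1323]
ee_rot: [-0.0, 1.0, -0.0, 0.001]
force: [1.0, -0.3, 0.8]
width: 0.0873
finger_force: 0.0
```

Request:
{"api": "move_arm", "payload": {
  "rows": [
    [[0,0,0.05],[0,0,0],1],
    [[0,0,0.1],[0,0,0],1],
    [[0,0,0.137],[0,0,0],1],
    [[0,0,0.137],[0,0,0],1],
    [[0,0,0.137],[0,0,0],0.5],
    [[0,0,0.137],[0,0,0],0.45],
    [[0,0,0.137],[0,0,0],0.42],
    [[0,0,0.137],[0,0,0],0.4],
    [[0,0,0.137],[0,0,0],0.38],
    [[0,0,0.137],[0,0,0],0.36],
    [[0,0,0.137],[0,0,0],0.34],
    [[0,0,0.137],[0,0,0],0.32],
    [[0,0,0.137],[0,0,0],0.3],
    [[0,0,0.137],[0,0,0],0.2],
    [[0,0,0.137],[0,0,0],0],
    [[0,0,0.137],[0,0,0],0],
    [[0,0,0.137],[0,0,0],0],
    [[0,0,0.137],[0,0,0],0]
  ]
}}

```text
clock: 5.5
ee_pos: [0.5316, 0.1735, 0.0485]
ee_rot: [-0.0, 1.0, 0.0, -0.0]
force: [0.4, -2.6, 1.2]
width: 0.0275
finger_force: 30.0
```

Request:
{"api": "move_arm", "payload": {
  "rows": [
    [[0,0,-0.03],[0,0,0],0],
    [[0,0,-0.08],[0,0,0],0],
    [[0,0,-0.15],[0,0,0],0],
    [[0,0,-0.22],[0,0,0],0],
    [[0,0,-0.29],[0,0,0],0],
    [[-0.005,0.05,-0.32],[0,0,0],0],
    [[-0.01,0.12,-0.32],[0,0,0],0],
    [[-0.0185,0.19,-0.32],[0,0,0],0],
    [[-0.0185,0.26,-0.32],[0,0,0],0],
    [[-0.0185,0.33,-0.32],[0,0,0],0],
    [[-0.0185,0.4,-0.32],[0,0,0],0],
    [[-0.0185,0.47,-0.32],[0,0,0],0],
    [[-0.0185,0.54,-0.32],[0,0,0],0],
    [[-0.0185,0.6,-0.32],[0,0,0],0],
    [[-0.0185,0.64,-0.32],[0,0,0],0],
    [[-0.0185,0.67,-0.32],[0,0,0],0],
    [[-0.0185,0.6825,-0.32],[0,0,0],0],
    [[-0.0185,0.6825,-0.32],[0,0,0],0],
    [[-0.0185,0.6825,-0.32],[0,0,0],0]
  ]
}}

```text
clock: 7.4
ee_pos: [0.5211, -0.2342, 0.2405]
ee_rot: [-0.001, 1.0, 0.001, 0.0]
force: [0.5, 0.5, -3.3]
width: 0.0271
finger_force: 30.0
```

Run:
```python
from h import *
o=observe();print(o['ee_pos'],o['force'],o['width'])
save('top','t1.png');s=save('scene','s1.png')[:,:,::-1]
p=o['ee_pos'];f=p-[0,0,.0425]
im=cv2.resize(s,None,fx=6,fy=6,interpolation=cv2.INTER_CUBIC)
def d(x,y,z,r,c): cv2.polylines(im,[np.round(circ('scene',x,y,z,r)*6+2.5).astype(np.int32)],1,c,1)
d(f[0],f[1],f[2],.022,(0,0,255));d(f[0],f[1],f[2]+.012,.022,(0,0,255));d(.5205,-.2365,.122,.036,(0,255,0))
u,v=(proj('scene',[.5205,-.2365,.15])*6).astype(int)
cv2.imwrite('pics/c1.png',im[v-280:v+280,u-300:u+300])
```

```text
[ 0.52106632 -0.23418994  0.24045211] [ 0.45496932  0.47909175 -3.25587847] 0.027129735841241287
```

View pics/c1.png

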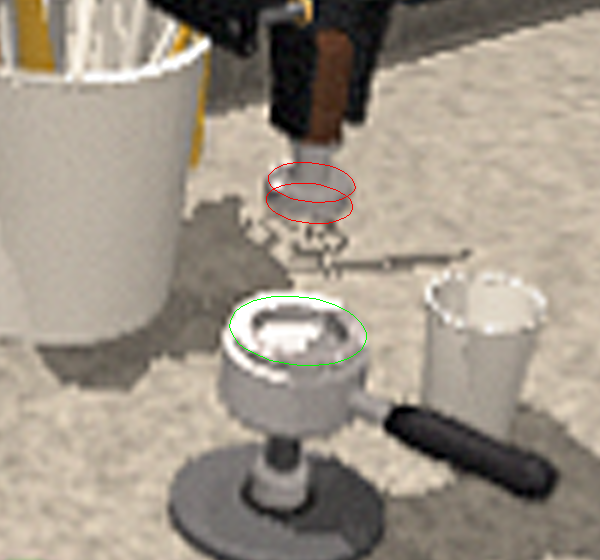

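Request:
{"api": "move_arm", "payload": {
  "rows": [
    [[0,0,0.03],[0,0,0],0],
    [[0,0,0.06],[0,0,0],0],
    [[0,0,0.09],[0,0,0],0],
    [[0,0,0.113],[0,0,0],0],
    [[0,0,0.113],[0,0,0],0],
    [[0,0,0.113],[0,0,0],0],
    [[0,0,0.113],[0,0,0],0],
    [[0,0,0.113],[0,0,0],0]
  ]
}}

```text
clock: 8.3
ee_pos: [0.5212, -0.2362, 0.1738]
ee_rot: [0.0, 1.0, 0.0, 0.001]
force: [1.3, -0.2, -3.2]
width: 0.0273
finger_force: 30.0
```

Run:
```python
from h import *
np.set_printoptions(precision=4,suppress=True)
o=observe();print(o['ee_pos'],o['force'],o['width'],o['wrist_torque'])
s=save('scene','s2.png')[:,:,::-1]
p=o['ee_pos'];f=p-[0,0,.0425]
g=s.mean(2)
for z,r,x0,sg in ((.122,.036,[.521,-.236],1),(.112,.039,[.521,-.236],1)):
    q=sorted(ringscore('scene',sg*g,z,r,np.array(x0)),reverse=True); print(np.mean(q[:8],0))
im=cv2.resize(s,None,fx=8,fy=8,interpolation=cv2.INTER_CUBIC)
def d(x,y,z,r,c): cv2.polylines(im,[np.round(circ('scene',x,y,z,r)*8+3.5).astype(np.int32)],1,c,1)
d(f[0],f[1],f[2],.022,(0,0,255));d(f[0],f[1],f[2]+.012,.022,(0,0,255));d(.523,-.239,.122,.036,(0,255,0))
u,v=(proj('scene',[.5205,-.2365,.14])*8).astype(int)
cv2.imwrite('pics/c2.png',im[v-240:v+200,u-240:u+240])
```

```text
[ 0.5212 -0.2362  0.1738] [ 1.2566 -0.1722 -3.1608] 0.027261903690117727 [ 0.009  -0.0052 -0.0048]
[14.3161  0.5238 -0.2385]
[10.193   0.5298 -0.2429]
```

View pics/c2.png

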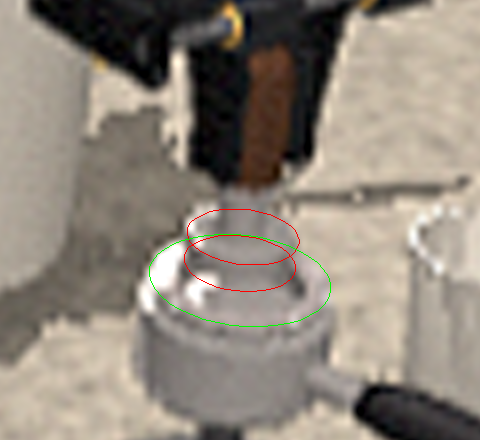

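Request:
{"api": "move_arm", "payload": {
  "rows": [
    [[0.0008,0.0013,0.008],[0,0,0],0],
    [[0.0008,0.0013,0.016],[0,0,0],0],
    [[0.0008,0.0013,0.022],[0,0,0],0],
    [[0.0008,0.0013,0.028],[0,0,0],0],
    [[0.0008,0.0013,0.032],[0,0,0],0],
    [[0.0008,0.0013,0.032],[0,0,0],0],
    [[0.0008,0.0013,0.032],[0,0,0],0]
  ]
}}

```text
clock: 9.05
ee_pos: [0.5211, -0.2368, 0.1536]
ee_rot: [-0.0, 1.0, 0.0, -0.0]
force: [-0.3, 0.2, -3.0]
width: 0.0272
finger_force: 30.0
```

Request:
{"api": "move_arm", "payload": {
  "rows": [
    [[0,0,0.0017],[0,0,0],0],
    [[0,0,0.0033],[0,0,0],0],
    [[0,0,0.005],[0,0,0],0],
    [[0,0,0.005],[0,0,0],0],
    [[0,0,0.005],[0,0,0],0]
  ]
}}

```text
clock: 9.55
ee_pos: [0.5213, -0.2368, 0.1509]
ee_rot: [0.0, 1.0, 0.0, 0.0]
force: [-1.2, 0.1, -0.6]
width: 0.0275
finger_force: 30.0
```

Request:
{"api": "move_arm", "payload": {
  "rows": [
    [[0,0,0.0013],[0,0,0],0],
    [[0,0,0.0025],[0,0,0],0],
    [[0,0,0.0033],[0,0,0],0],
    [[0,0,0.0033],[0,0,0],0]
  ]
}}

```text
clock: 9.95
ee_pos: [0.5212, -0.2368, 0.1486]
ee_rot: [0.0, 1.0, 0.0, 0.0]
force: [-0.6, 0.2, 0.7]
width: 0.0274
finger_force: 30.0
```

Request:
{"api": "move_arm", "payload": {
  "rows": [
    [[0,0,0.0013],[0,0,0],0],
    [[0,0,0.0025],[0,0,0],0],
    [[0,0,0.0025],[0,0,0],0],
    [[0,0,0.0025],[0,0,0],0]
  ]
}}

```text
clock: 10.35
ee_pos: [0.5212, -0.2369, 0.1471]
ee_rot: [0.0, 1.0, 0.0, 0.0]
force: [-0.1, 0.2, -1.3]
width: 0.0272
finger_force: 30.0
```

Request:
{"api": "move_arm", "payload": {
  "rows": [
    [[0,0,0.0013],[0,0,0],0],
    [[0,0,0.0025],[0,0,0],0],
    [[0,0,0.0033],[0,0,0],0],
    [[0,0,0.0033],[0,0,0],0]
  ]
}}

```text
clock: 10.75
ee_pos: [0.5211, -0.2368, 0.145]
ee_rot: [-0.0, 1.0, 0.0, 0.0]
force: [0.1, -0.2, -0.9]
width: 0.0271
finger_force: 30.0
```

Request:
{"api": "move_arm", "payload": {
  "rows": [
    [[0,0,0.0013],[0,0,0],0],
    [[0,0,0.0025],[0,0,0],0],
    [[0,0,0.0033],[0,0,0],0],
    [[0,0,0.0033],[0,0,0],0]
  ]
}}

```text
clock: 11.15
ee_pos: [0.5211, -0.2368, 0.1431]
ee_rot: [-0.0, 1.0, 0.0, 0.0]
force: [-0.5, 1.2, 0.2]
width: 0.0272
finger_force: 30.0
```

Request:
{"api": "move_arm", "payload": {
  "rows": [
    [[0,0,0.0013],[0,0,0],0],
    [[0,0,0.0025],[0,0,0],0],
    [[0,0,0.0033],[0,0,0],0],
    [[0,0,0.0033],[0,0,0],0]
  ]
}}

```text
clock: 11.55
ee_pos: [0.5211, -0.2368, 0.1411]
ee_rot: [-0.0, 1.0, 0.0, 0.0]
force: [1.2, -0.1, 1.3]
width: 0.0271
finger_force: 30.0
```

Request:
{"api": "move_arm", "payload": {
  "rows": [
    [[0,0,0.0013],[0,0,0],0],
    [[0,0,0.0025],[0,0,0],0],
    [[0,0,0.0033],[0,0,0],0],
    [[0,0,0.0033],[0,0,0],0]
  ]
}}

```text
clock: 11.95
ee_pos: [0.5211, -0.2368, 0.1391]
ee_rot: [-0.0, 1.0, 0.0, -0.0]
force: [0.3, -0.7, 0.4]
width: 0.0272
finger_force: 30.0
```

Request:
{"api": "move_arm", "payload": {
  "rows": [
    [[0,0,0.0013],[0,0,0],0],
    [[0,0,0.0025],[0,0,0],0],
    [[0,0,0.0033],[0,0,0],0],
    [[0,0,0.0033],[0,0,0],0]
  ]
}}

```text
clock: 12.35
ee_pos: [0.5211, -0.2368, 0.1371]
ee_rot: [-0.0, 1.0, 0.0, 0.0]
force: [1.5, -0.2, 0.1]
width: 0.0272
finger_force: 30.0
```

Request:
{"api": "move_arm", "payload": {
  "rows": [
    [[0,0,0.0013],[0,0,0],0],
    [[0,0,0.0025],[0,0,0],0],
    [[0,0,0.0033],[0,0,0],0],
    [[0,0,0.0033],[0,0,0],0]
  ]
}}

```text
clock: 12.75
ee_pos: [0.5211, -0.2368, 0.1351]
ee_rot: [0.0, 1.0, 0.0, 0.0]
force: [0.1, -0.5, 0.9]
width: 0.027
finger_force: 30.0
```

Request:
{"api": "move_arm", "payload": {
  "rows": [
    [[0,0,0.0013],[0,0,0],0],
    [[0,0,0.0025],[0,0,0],0],
    [[0,0,0.0033],[0,0,0],0],
    [[0,0,0.0033],[0,0,0],0]
  ]
}}

```text
clock: 13.15
ee_pos: [0.5211, -0.2368, 0.1331]
ee_rot: [-0.0, 1.0, 0.0, -0.0]
force: [1.2, -0.5, 1.2]
width: 0.0273
finger_force: 30.0
```

Request:
{"api": "move_arm", "payload": {
  "rows": [
    [[0,0,0.0013],[0,0,0],0],
    [[0,0,0.0025],[0,0,0],0],
    [[0,0,0.0033],[0,0,0],0],
    [[0,0,0.0033],[0,0,0],0]
  ]
}}

```text
clock: 13.55
ee_pos: [0.5211, -0.2368, 0.1311]
ee_rot: [-0.0, 1.0, 0.0, -0.0]
force: [1.7, 0.7, 1.1]
width: 0.0272
finger_force: 30.0
```

Request:
{"api": "move_arm", "payload": {
  "rows": [
    [[0,0,0.0013],[0,0,0],0],
    [[0,0,0.0025],[0,0,0],0],
    [[0,0,0.0033],[0,0,0],0],
    [[0,0,0.0033],[0,0,0],0]
  ]
}}

```text
clock: 13.95
ee_pos: [0.5211, -0.2368, 0.1292]
ee_rot: [-0.0, 1.0, 0.0, -0.0]
force: [0.9, -0.4, 1.3]
width: 0.0272
finger_force: 30.0
```

Request:
{"api": "move_arm", "payload": {
  "rows": [
    [[0,0,0.0013],[0,0,0],0],
    [[0,0,0.0025],[0,0,0],0],
    [[0,0,0.0033],[0,0,0],0],
    [[0,0,0.0033],[0,0,0],0]
  ]
}}

```text
clock: 14.35
ee_pos: [0.5214, -0.2369, 0.1281]
ee_rot: [0.0, 1.0, 0.0, 0.0]
force: [-1.3, 0.7, 7.2]
width: 0.0274
finger_force: 30.0
```

The stop is reached at about 10 N. I'll use finer steps from here.

Request:
{"api": "move_arm", "payload": {
  "rows": [
    [[0,0,0.0004],[0,0,0],0],
    [[0,0,0.0008],[0,0,0],0],
    [[0,0,0.0008],[0,0,0],0]
  ]
}}

```text
clock: 14.65
ee_pos: [0.5215, -0.2369, 0.1278]
ee_rot: [0.0, 1.0, 0.0, 0.0]
force: [-1.7, 0.6, 9.2]
width: 0.0269
finger_force: 30.0
```

Request:
{"api": "move_arm", "payload": {
  "rows": [
    [[0,0,0.0004],[0,0,0],0],
    [[0,0,0.0008],[0,0,0],0],
    [[0,0,0.0008],[0,0,0],0]
  ]
}}

```text
clock: 14.95
ee_pos: [0.5216, -0.237, 0.1274]
ee_rot: [0.0, 1.0, 0.0, 0.001]
force: [-1.2, -0.5, 9.4]
width: 0.0272
finger_force: 30.0
```

Request:
{"api": "move_arm", "payload": {
  "rows": [
    [[0,0,0.0004],[0,0,0],0],
    [[0,0,0.0008],[0,0,0],0],
    [[0,0,0.0008],[0,0,0],0]
  ]
}}

```text
clock: 15.25
ee_pos: [0.5214, -0.2369, 0.1263]
ee_rot: [0.0, 1.0, 0.0, 0.0]
force: [0.2, -0.4, 3.3]
width: 0.0272
finger_force: 30.0
```

Request:
{"api": "move_arm", "payload": {
  "rows": [
    [[0,0,0.0008],[0,0,0],0],
    [[0,0,0.0017],[0,0,0],0],
    [[0,0,0.0017],[0,0,0],0],
    [[0,0,0.0017],[0,0,0],0]
  ]
}}

```text
clock: 15.65
ee_pos: [0.521, -0.2367, 0.1246]
ee_rot: [-0.0, 1.0, 0.0, -0.0]
force: [0.9, 0.1, 0.3]
width: 0.0273
finger_force: 30.0
```

It has snapped: the force dropped back to the spring level. I'll rise and check.

Request:
{"api": "move_arm", "payload": {
  "rows": [
    [[0,0,-0.006],[0,0,0],0],
    [[0,0,-0.014],[0,0,0],0],
    [[0,0,-0.024],[0,0,0],0],
    [[0,0,-0.034],[0,0,0],0],
    [[0,0,-0.044],[0,0,0],0],
    [[0,0,-0.054],[0,0,0],0],
    [[0,0,-0.07],[0,0,0],0],
    [[0,0,-0.1],[0,0,0],0],
    [[0,0,-0.14],[0,0,0],0],
    [[0,0,-0.19],[0,0,0],0],
    [[0,0,-0.19],[0,0,0],0],
    [[0,0,-0.19],[0,0,0],0]
  ]
}}

```text
clock: 16.85
ee_pos: [0.5212, -0.2368, 0.2392]
ee_rot: [0.0, 1.0, 0.0, 0.0]
force: [0.5, 0.3, -4.3]
width: 0.0271
finger_force: 30.0
```

Run:
```python
from h import *
o=observe();print(o['ee_pos'],o['force'],o['width'])
s=save('scene','s3.png')[:,:,::-1]
u,v=proj('scene',[.521,-.236,.14]).astype(int)
a=cv2.imread('pics/s1.png')
f=lambda i:cv2.resize(i[v-40:v+40,u-25:u+25],None,fx=7,fy=7,interpolation=cv2.INTER_CUBIC)
cv2.imwrite('pics/c3.png',np.hstack([f(a),f(s)]))
```

```text
[ 0.52124735 -0.23683566  0.23921318] [ 0.54886572  0.29453258 -4.2805826 ] 0.02709316485823447
```

View pics/c3.png

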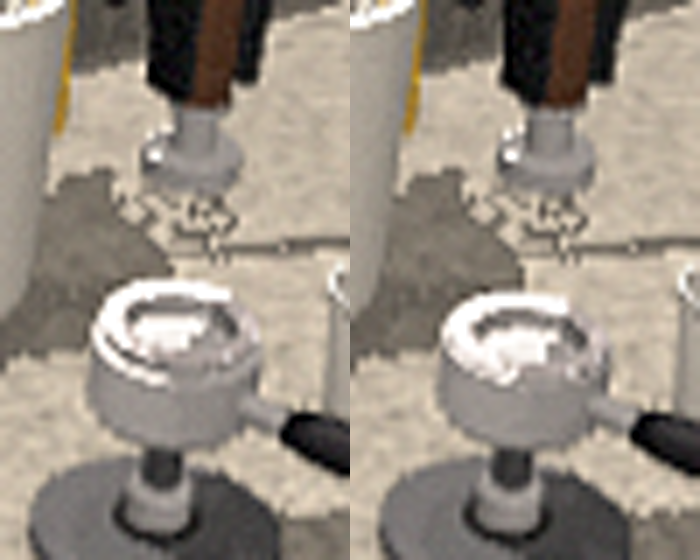

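The right half of the crop (after) shows the basket rim flush on the holder with no dark gap. The left half (before) showed it proud. I'll take the tamper back now.

Request:
{"api": "move_arm", "payload": {
  "rows": [
    [[0,-0.05,-0.01],[0,0,0],0],
    [[0.005,-0.11,-0.01],[0,0,0],0],
    [[0.01,-0.18,-0.01],[0,0,0],0],
    [[0.015,-0.25,-0.01],[0,0,0],0],
    [[0.0238,-0.32,-0.01],[0,0,0],0],
    [[0.0238,-0.39,-0.01],[0,0,0],0],
    [[0.0238,-0.46,-0.01],[0,0,0],0],
    [[0.0238,-0.53,-0.01],[0,0,0],0],
    [[0.0238,-0.59,-0.01],[0,0,0],0],
    [[0.0238,-0.64,-0.01],[0,0,0],0],
    [[0.0238,-0.67,-0.01],[0,0,0],0],
    [[0.0238,-0.6813,0.01],[0,0,0],0],
    [[0.0238,-0.6813,0.07],[0,0,0],0],
    [[0.0238,-0.6813,0.13],[0,0,0],0],
    [[0.0238,-0.6813,0.19],[0,0,0],0],
    [[0.0238,-0.6813,0.24],[0,0,0],0],
    [[0.0238,-0.6813,0.28],[0,0,0],0],
    [[0.0238,-0.6813,0.3],[0,0,0],0],
    [[0.0238,-0.6813,0.3],[0,0,0],0],
    [[0.0238,-0.6813,0.3],[0,0,0],0]
  ]
}}

```text
clock: 18.9
ee_pos: [0.5355, 0.1718, 0.0592]
ee_rot: [-0.0, 1.0, -0.0, 0.0]
force: [0.3, 1.4, -2.4]
width: 0.0272
finger_force: 30.0
```

Request:
{"api": "move_arm", "payload": {
  "rows": [
    [[0,0,0.003],[0,0,0],0],
    [[0,0,0.006],[0,0,0],0],
    [[0,0,0.009],[0,0,0],0],
    [[0,0,0.012],[0,0,0],0],
    [[0,0,0.014],[0,0,0],0],
    [[0,0,0.016],[0,0,0],0],
    [[0,0,0.016],[0,0,0],0],
    [[0,0,0.016],[0,0,0],0]
  ]
}}

```text
clock: 19.7
ee_pos: [0.5353, 0.172, 0.0492]
ee_rot: [-0.0, 1.0, 0.0, -0.0]
force: [-0.3, 0.1, -3.1]
width: 0.0273
finger_force: 30.0
```

Request:
{"api": "move_arm", "payload": {
  "rows": [
    [[0,0,0.0008],[0,0,0],0],
    [[0,0,0.0016],[0,0,0],0],
    [[0,0,0.0016],[0,0,0],0],
    [[0,0,0.0016],[0,0,0],0]
  ]
}}

```text
clock: 20.1
ee_pos: [0.5353, 0.172, 0.0485]
ee_rot: [0.0, 1.0, 0.0, 0.0]
force: [-0.5, 0.3, 0.8]
width: 0.0274
finger_force: 30.0
```

Request:
{"api": "move_arm", "payload": {
  "rows": [
    [[0,0,0],[0,0,0],0.32],
    [[0,0,0],[0,0,0],0.36],
    [[0,0,0],[0,0,0],0.45],
    [[0,0,0],[0,0,0],0.6],
    [[0,0,0],[0,0,0],0.8],
    [[0,0,0],[0,0,0],1],
    [[0,0,0],[0,0,0],1],
    [[0,0,0],[0,0,0],1],
    [[0,0,0],[0,0,0],1],
    [[0,0,-0.03],[0,0,0],1],
    [[0,0,-0.08],[0,0,0],1],
    [[0,0,-0.15],[0,0,0],1],
    [[0,0,-0.22],[0,0,0],1],
    [[0,0,-0.3],[0,0,0],1],
    [[0,0.1,-0.35],[0,0,0],1],
    [[0,0.18,-0.35],[0,0,0],1],
    [[0,0.25,-0.35],[0,0,0],1],
    [[0,0.25,-0.35],[0,0,0],1],
    [[0,0.25,-0.35],[0,0,0],1],
    [[0,0.25,-0.35],[0,0,0],1]
  ]
}}

```text
clock: 22.1
ee_pos: [0.5352, 0.0235, 0.2582]
ee_rot: [-0.0, 1.0, 0.001, -0.0]
force: [0.1, 0.2, -0.3]
width: 0.0871
finger_force: 0.0
```

Run:
```python
from h import *
o=observe();print(o['ee_pos'],o['force'],o['width'])
s=save('scene','s4.png')[:,:,::-1]
cv2.imwrite('pics/c4.png',cv2.resize(s[160:310,200:400],None,fx=4,fy=4,interpolation=cv2.INTER_CUBIC))
```

```text
[0.53519118 0.02348506 0.25820836] [ 0.11260197  0.21804128 -0.27640657] 0.0870870000303467
```

View pics/c4.png

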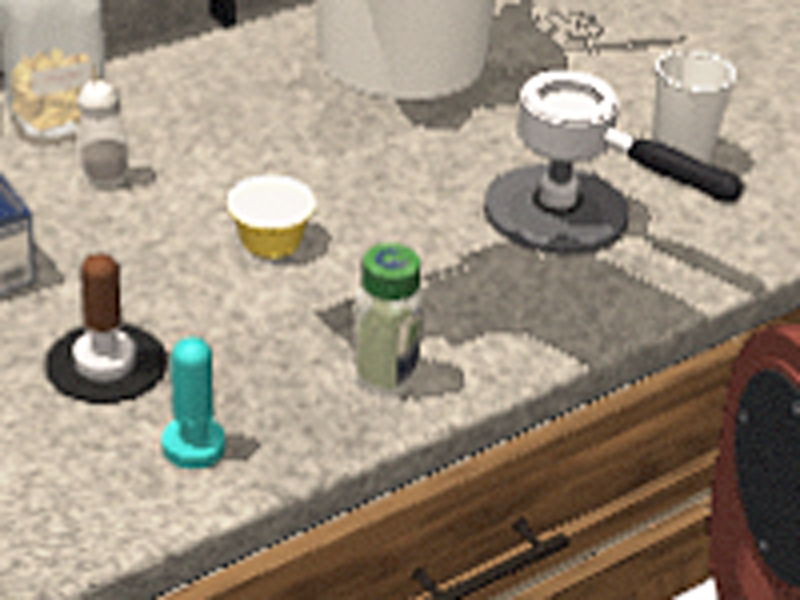

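The tamper stands upright on its rest (crop 102,350), the basket is flush in the holder (568,95), and the other things haven't moved. I'm handing the job in.

```bash
python3 -c "
from plant import *
print(close_job())"
```

```text
the job is handed in; nothing more can be done
None
```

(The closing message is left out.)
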